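Lock the carver's gouge chest

TASK

Lock the gouge chest: take the key out of its wooden stand, push it fully into the lock on the lid, turn it clockwise (seen from above) until the bolt is fully out and the key comes to its stop, turn it back home, pull it out and put it back fully down in its stand, then let go. Never force the key in the lock, feel for the keyhole and for the stop, and leave the mallet, the gouge and the stone where they are.

Things in the scene. Friction and masses are not known exactly. Their poses are not given: they have to be found in the camera images.
- chest: Dark wooden chest, 228 x 288 x 85 mm high, fixed. Origin: middle of its underside, z up. On its lid is a flat steel lock, top 119 mm above the origin, with a keyhole that opens upward. The keyhole's axis lies above the origin to within 4 mm along x and 4 mm along y (hand-fitted): the exact place must be felt or seen. Over 60 N between key and lock, even briefly (all their contacts added up), is forcing.
- bolt (a joint): Brass bolt of the lock: 0 drawn back, 0.010 m fully out (towards the chest's +y, into its keeper; its hard end stop is the key's stop). Stays where it is left; about 3 N to slide. The lock: round hole 12 mm across with a slot 6.5 mm wide towards the chest's -y, reaching 21.5 mm from the axis, top plate 8 mm thick, hollow 25 mm deep below. Inside, a home stop bars anticlockwise turning past home.
- key: Steel key, 80 mm tall, 90 g. Origin: lower tip on the shaft axis; z up to the bow. Round shaft 10 mm, tip tapers to 5 mm over the lowest 5 mm. Flat bit 4.5 mm thick towards -y, 20 mm from axis, 6 to 16 mm up, lower edge V-shaped. Collar 24 mm across, underside 28 mm up, rests on the lock when fully in (origin then 91 mm above the chest's). Home: same yaw as the chest. Clockwise: bit meets bolt at about 0.8 rad, stop at 1.3 to 1.55 rad.
- key_bow (a point): Middle of the key's bow, 62 mm above its tip: a flat plate 10 mm thick (along the key's x), 30 mm wide (y), 36 mm tall (z). Grip it from above across its thickness. Axes as the key's.
- stand: Pale wooden key stand, 60 x 76 x 36 mm high, fixed. Origin: its underside, below the place of the key's shaft; the upright slot in its top is 14 mm wide in x and runs from y = -26 to +8 mm, 32 mm deep. The key stands in it with the stand's yaw, its collar on the top, its tip 8 mm above the stand's origin.
- mallet: Turned wooden mallet standing upright, 84 mm across, 228 mm tall; origin in the middle of its foot. Bystander.
- gouge: Carving gouge lying flat, 240 mm long along its x (wooden handle to -x, steel blade to +x), 26 mm thick; origin on the bench below it, 140 mm from the handle's end. Bystander.
- stone: Grey sharpening stone, 150 x 50 x 25 mm high; origin in the middle of its underside. Bystander.

How it is judged:
On the way, in this order (a step that is already met when the one before it is completed fails the run):
1. the key is fully in the lock, at home, with the bolt still back (horizontal distance between key and chest below 0.009 m and z of key in the frame of chest below 0.0935 m and value of joint bolt below 0.005 m and angle between the x axis of key and the x axis of chest, either way round below 0.3 rad), for 0.1 s.
2. the key in the lock is turned to its stop, the bolt fully out (horizontal distance between key and chest below 0.009 m and z of key in the frame of chest below 0.097 m and value of joint bolt above 0.0092 m and angle between the x axis of key and the x axis of chest, either way round above 1.1 rad), for 0.1 s.
3. the key is turned back home in the lock, the bolt still out (horizontal distance between key and chest below 0.009 m and z of key in the frame of chest below 0.1 m and value of joint bolt above 0.0087 m and angle between the x axis of key and the x axis of chest, either way round below 0.2 rad), for 0.1 s.
At the end, for the whole second after the job is handed in: the bolt is out by over 8.7 of its 10 mm; the key is out of the lock and stands in its stand, fully down (tip 4 to 12 mm above the stand's underside), within 8 mm of its place, upright to 0.15 rad, at rest (value of joint bolt above 0.0087 m and horizontal distance between key and stand below 0.008 m and z of key in the frame of stand between 0.004 and 0.012 m and angle between key's own z axis and vertical below 0.15 rad and linear speed of key below 0.02 m/s); the robot touches nothing.
It fails at once if the key is forced: over 60 N between the key and the chest with its lock, all contacts added up (contact force between key and chest above 60 N).
It fails at once if the mallet, the gouge or the stone is moved by over 20 mm (distance of any of mallet, gouge, stone from where it was at the start of the episode above 0.02 m).
It also fails if it takes over 72 s, if anything falls off the work surface, if the arm or the gripper's body presses on something with over 40 N, if the wrist force passes 120 N, or if a joint passes its speed limit or range.

ROBOT

A 6-joint arm with a two-finger parallel gripper is mounted at the origin on the work surface. World frame = base frame: x ahead of the robot, y to its left, z up, the work surface at z = 0. Lengths are in m, angles in rad, forces in N, time in s.
With the tool pointing down it reaches from about 0.3 to 0.775 m from the base axis. Payload 14.6 kg.
Tool frame: the origin (TCP) lies midway between the tips of the shut fingers; the grasp point (between the pads) lies 19 mm behind it (ctrl.tcp_to_grasp is the z of the grasp point in the tool frame, in m); z points along the fingers, y is the line along which they close (so a half turn about z gives the same grasp; the last joint's range is limited). The gripper opens to 94 mm and grips with 3 to 60 N. Pads are 16 mm wide; open, the fingers measure 119 mm over their backs; the gripper's body (75 mm by 177 mm) begins 78 mm behind the grasp point.
Start: joints at [-1.223, 0.3, 1.521, -0, 1.321, -0.067], TCP at [0.222, -0.503, 0.205] pointing down, gripper open.
Joint ranges: [-3.03, 3.03], [-0.79, 2.21], [0.23, 2.52], [-1.04, 4.18], [0, 3.07], [-2.55, 2.55]. Speed limits (rad/s): [2.22, 2.22, 2.57, 3.14, 3.14, 3.14].

INTERFACE

Orientations are given as [roll, pitch, yaw] about the fixed x, y, z axes, in that order (R = Rz(yaw) Ry(pitch) Rx(roll)).
In Python, from station import monitor, camera, ctrl gives the robot as it stands.
- The arm moves only by the tool apply_moves, never from a script. Its argument "plan" is one flat list of numbers, 4 for each row, row after row: the shift along the tool's x, y, z in mm, then the turn about the tool's z in rad. In form: [dx, dy, dz, spin, dx, dy, dz, spin, ...]. A call has 1 to 20 rows; each row shifts and turns the commanded pose from where the row before left it, along the tool's axes as they then stand; what a row does not reach is not made up. A row lasts 1/10 s, in which the tool goes at most 50 mm and 8.59 degrees, less where a joint would pass 70% of its speed; a pose out of reach is approached as far as the arm can. A call is refused whole if a number of a shift passes 50 or a number of a turn 0.15, either way. A call with a gripper value outside its range is refused whole. "hand" is the gripper command: -1 is shut, 1 is fully open, values between are in proportion, set as the call begins (left out, the last holds). The fingers move at their own pace and stop on an object; "squeeze" is the grip in N (left out, the last holds). Time passes only in rows, so rows that do not move let the fingers close. It gives the time, the measured TCP pose, the force, the opening and the grip force at its end, in the units of the state.
- monitor.get_obs(): the state, without advancing time (a new reading comes with each control period).
- camera(name): name is "side" or "top" or "wrist"; returns a dict with "image" (420x560x3 uint8, red, green, blue), "range_z" (420x560 float32, m along the optical axis (not along the pixel's ray), 0 where there is no reading), "mtx" (3x3 intrinsics, pixels), "rvec" (rotation vector, rad) and "tvec" (3), from world to camera coordinates, as OpenCV has them. Camera axes: x right, y down, z forward; pixel columns grow to the right and rows downward; lengths in m; the calibration is good to about 2 mm. A picture is of the moment at which its call begins.
- ctrl.hand_in(): hands the job in; it is judged then, once.
The state is a dict: "time_s": time; "qpos": joint angles; "joint_vel": joint speeds; "tau": joint torques, N m; "ee_pos": TCP position; "eef_rot": TCP orientation; "force": force on the tool from outside, world axes, zero at the start; "moment": the same for the moment, N m; "grip_width": finger opening in m; "grip_force": force on a finger pad.
Only numpy, scipy, OpenCV 4.12 (cv2) and the standard library are available. Lean on these libraries where they do the work, as an engineer would, in place of code of your own. Each camera call takes 0.05 s, during which the arm holds its last target. There are 200 camera calls.

## Working session

There is one attempt and no reset: what is moved stays moved. The work goes in short steps, Python scripts to look and compute and a tool call to move; the robot and the scene stay as the last step left them, time stands still between calls to the robot, and variables do not carry over. Pictures are saved under pics/ and viewed, at most 10 in all, crops included, and the job is handed in when it is done.

Besides the shell and the picture viewer there is one more tool, called after "Emit:" in YAML: its name, and indented under it one key for each argument. apply_moves: Moves the arm, as the interface text tells. Its arguments: {"type":"object","properties":{"plan":{"type":"array","items":{"type":"number"}},"hand":{"type":"number"},"squeeze":{"type":"number"}},"required":["plan"]}

```bash
mkdir -p pics; ls
python3 - <<'E'
from station import monitor,camera,ctrl
import cv2,numpy as np
o=monitor.get_obs();print(o['time_s'],o['ee_pos'],o['eef_rot'],ctrl.tcp_to_grasp)
for n in('top','side'):
    c=camera(n);np.savez(f'pics/{n}.npz',**c);cv2.imwrite(f'pics/{n}0.png',c['image'][:,:,::-1]);print(n,c['mtx'],c['rvec'],c['tvec'])
E
```

```text
pics
0.0 [ 0.22155419 -0.50312648  0.20488681] [-3.14047820e+00 -5.04837851e-05  4.14823558e-01] -0.0188
top [[449.4019701    0.         283.83487184]
 [  0.         449.4019701  214.01616353]
 [  0.           0.           1.        ]] [ 2.14198792 -2.16666444  0.17417943] [0.00125748 0.5380792  1.24071669]
side [[541.49912518   0.         275.31516222]
 [  0.         541.49912518 207.76787363]
 [  0.           0.           1.        ]] [ 0.45359274 -2.68054689  1.24267868] [0.50119433 0.17679626 1.41960759]
```

View pics/top0.png

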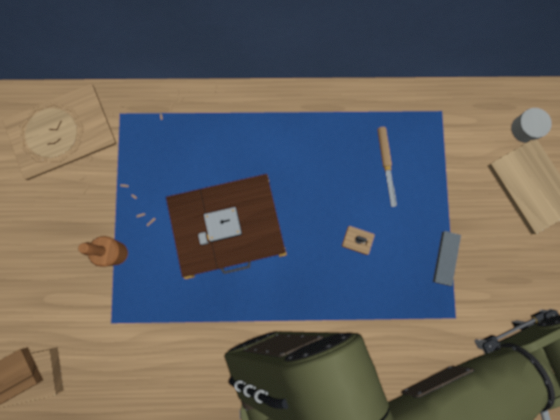

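View pics/side0.png

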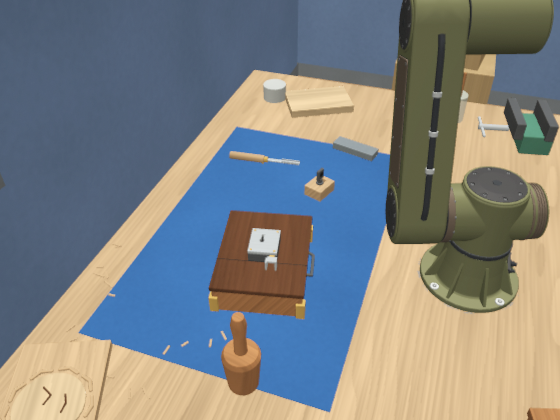

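The top view shows the chest at about (225,225), with its lock plate at (222,223). The stand with the key is at (358,240), the gouge at (388,165), the stone at (447,258) and the mallet at (105,250). The side view agrees.

```bash
cat > h.py <<'E'
import numpy as np,cv2
def cloud(c):
    R=cv2.Rodrigues(np.array(c['rvec'],float))[0];t=np.array(c['tvec'],float).ravel();K=c['mtx'];z=c['range_z']
    v,u=np.mgrid[:z.shape[0],:z.shape[1]]
    P=np.stack([(u-K[0,2])/K[0,0]*z,(v-K[1,2])/K[1,1]*z,z],-1)
    return (P-t)@R
def ray(c,uv,h):
    R=cv2.Rodrigues(np.array(c['rvec'],float))[0];t=np.array(c['tvec'],float).ravel()
    d=R.T@np.linalg.inv(c['mtx'])@np.array([uv[0],uv[1],1.]);o=-R.T@t
    return o+d*(h-o[2])/d[2]
def rect(c,m,h,n=''):
    cs,_=cv2.findContours(m.astype(np.uint8),0,1);k=max(cs,key=cv2.contourArea)
    p=np.array([ray(c,q[0],h)[:2] for q in k],np.float32)
    r=cv2.minAreaRect(p*1000);print(n,r,np.round(cv2.boxPoints(r)).tolist());return r
E
python3 - <<'E'
from h import *
c=dict(np.load('pics/top.npz'));P=cloud(c);z=P[...,2];im=c['image'].astype(int)
box=lambda a,b,x,y:(np.add.outer(((np.arange(420)>=x)&(np.arange(420)<y))*1,((np.arange(560)>=a)&(np.arange(560)<b))*1)==2)
B=box(150,300,160,290);S=box(330,390,215,265)
print('lid z',np.median(z[240:260,230:260]),'lock',np.percentile(z[B],[97,99,99.8]),'stand',np.percentile(z[S],[50,80,95,99.8]))
print('blue z',np.median(z[290:310,200:260]))
rect(c,B&(z>.06),.085,'chest')
rect(c,B&(z>.10),.119,'lock')
rect(c,S&(z>.02),.036,'stand')
rect(c,S&(z>.055),.088,'bow')
rgb=c['image'][:,:,::-1]
a=cv2.resize(rgb[195:255,190:250],(480,480),interpolation=2);b=cv2.resize(rgb[215:265,333:383],(480,480)[::1],interpolation=2)
cv2.imwrite('pics/crop.png',cv2.resize(np.hstack([a,b]),(800,400)))
E
```

```text
lid z 0.08408095508487248 lock [0.1173655 0.1204084 1.3050449] stand [0.00173586 0.01416649 0.03851483 1.3050449 ]
blue z 0.0003336282195225897
chest ((503.69854736328125, 157.9481658935547), (230.32516479492188, 287.2937927246094), 12.453217506408691) [[360.0, 273.0], [422.0, -7.0], [647.0, 43.0], [585.0, 323.0]]
lock ((497.1388244628906, 173.32432556152344), (75.3158187866211, 110.57942962646484), 13.518871307373047) [[448.0, 218.0], [473.0, 111.0], [547.0, 128.0], [521.0, 236.0]]
stand ((460.89019775390625, -213.2600860595703), (77.71463012695312, 60.741783142089844), 70.74964904785156) [[419.0, -240.0], [477.0, -260.0], [502.0, -187.0], [445.0, -167.0]]
bow ((459.7817077636719, -211.37152099609375), (30.88188362121582, 13.918340682983398), 70.77352142333984) [[448.0, -224.0], [461.0, -228.0], [471.0, -199.0], [458.0, -195.0]]
```

View pics/crop.png

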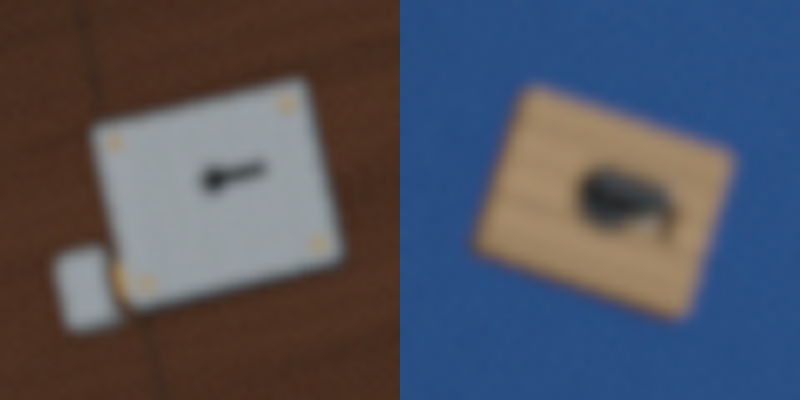

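The crop shows the keyhole's round end at about (222,222) in full-image pixels, with its slot to the right. The stand's slot is also to the right of the key. Moving above the stand.

Emit:
apply_moves:
  plan: [24,-12,0,-0.0,24,-12,0,0,24,-12,0,0,24,-12,0,0,24,-12,0,0,24,-12,0,0,24,-12,0,0,24,-12,0,0,24,-12,0,0,24,-12,0,0,24,-12,0,0,24,-12,0,0,24,-12,0,0,23,-14,0,0,0,0,0,-0.137,0,0,0,-0.137,0,0,0,-0.137,0,0,0,-0.137,0,0,0,-0.137,0,0,0,-0.135]
  hand: 0

```text
time_s: 2.1
ee_pos: [0.4596, -0.2127, 0.2052]
eef_rot: [-3.141, -0.0, 1.24]
force: [-0.4, -0.2, -0.5]
grip_width: 0.0471
grip_force: 0.0
```

```bash
cat >> h.py <<'E'
def go(o,xy,yaw,z):
    p=np.array(o['ee_pos'])*1000;a=o['eef_rot'][2];dx,dy=xy[0]-p[0],xy[1]-p[1]
    print('t',o['time_s'],'ee',p.round(1),'rpy',np.round(o['eef_rot'],4),'| shift tool',np.round([dx*np.cos(a)+dy*np.sin(a),dx*np.sin(a)-dy*np.cos(a),p[2]-z],1),'spin',round(a-yaw,4),'F',np.round(o['force'],1),'M',np.round(o['moment'],2),'g',o['grip_width'],o['grip_force'])
E
python3 - <<'E'
from h import *
from station import monitor,camera
c=camera('wrist');cv2.imwrite('pics/w1.png',c['image'][:,:,::-1]);np.savez('pics/w1.npz',**c)
P=cloud(c);z=P[...,2];im=c['image'].astype(int)
for h,lo,hi in((.036,.03,.039),(.088,.08,.096)):
    m=(z>lo)&(z<hi);rect(c,m,h,str(h))
go(monitor.get_obs(),(460,-212),1.235,51)
E
```

```text
0.036 ((465.9964599609375, -212.98983764648438), (76.90080261230469, 59.88883590698242), 70.01097869873047) [[425.0, -239.0], [481.0, -259.0], [507.0, -187.0], [451.0, -167.0]]
0.088 ((466.0545654296875, -211.54129028320312), (29.601137161254883, 9.280657768249512), 71.07745361328125) [[457.0, -224.0], [466.0, -227.0], [475.0, -199.0], [466.0, -196.0]]
t 2.15 ee [ 459.6 -212.7  205.2] rpy [-3.1409e+00 -1.0000e-04  1.2489e+00] | shift tool [  0.8   0.2 154.2] spin 0.0139 F [ 1.3 -0.4 -0.1] M [-0.05 -0.07  0.04] g 0.047292262871716534 0.0
```

View pics/w1.png

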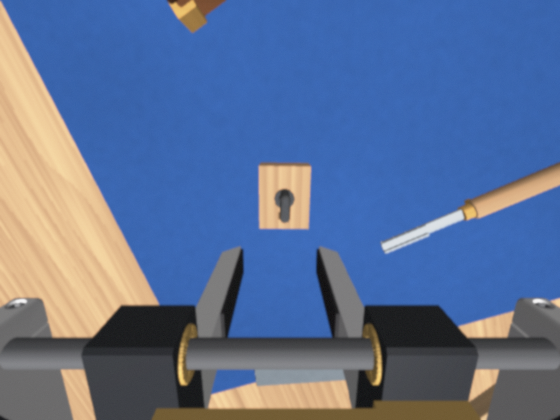

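The wrist view shows the stand at (285,196), slightly right of the line midway between the fingers (280). The key bow runs down the middle. I'll correct, descend and look again.

Emit:
apply_moves:
  plan: [3,5.5,0,0.012,0,0,30,0,0,0,30,0,0,0,25,0,0,0,0,0,0,0,0,0]

```text
time_s: 2.75
ee_pos: [0.4663, -0.2118, 0.1211]
eef_rot: [-3.142, -0.0, 1.22]
force: [1.0, -0.3, 0.8]
grip_width: 0.0469
grip_force: 0.0
```

Run:
```python
from h import *
from station import monitor,camera
c=camera('wrist');cv2.imwrite('pics/w2.png',c['image'][:,:,::-1]);np.savez('pics/w2.npz',**c)
P=cloud(c);z=P[...,2]
for h,lo,hi in((.036,.03,.039),(.088,.08,.096)):
    m=(z>lo)&(z<hi)&(np.hypot(P[...,0]-.466,P[...,1]+.212)<.06);rect(c,m,h,str(h))
go(monitor.get_obs(),(466,-211.5),1.235,51)
```

```text
0.036 ((465.7791442871094, -212.73472595214844), (77.53044891357422, 60.222652435302734), 70.4498062133789) [[424.0, -239.0], [481.0, -259.0], [507.0, -186.0], [450.0, -166.0]]
0.088 ((466.33685302734375, -211.20855712890625), (29.954181671142578, 9.867588996887207), 70.19043731689453) [[457.0, -224.0], [466.0, -227.0], [476.0, -199.0], [467.0, -195.0]]
t 2.8 ee [ 466.6 -212.   121.7] rpy [3.1402e+00 2.0000e-04 1.2208e+00] | shift tool [ 0.3 -0.7 70.7] spin -0.0142 F [0.5 0.3 0.5] M [-0.06 -0.08  0.03] g 0.04683377968238296 0.0
```

View pics/w2.png

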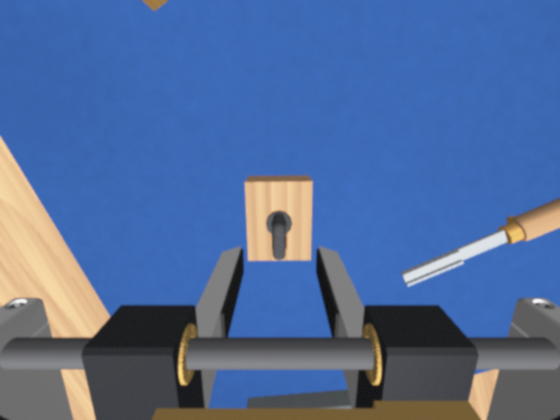

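The stand and bow are now centred between the fingers at u≈280. Descending and gripping.

Emit:
apply_moves:
  plan: [0.3,0,25,0,0,0,25,0,0,0,20,0,0,0,0,0,0,0,0,0]

```text
time_s: 3.3
ee_pos: [0.4668, -0.2118, 0.052]
eef_rot: [3.14, 0.0, 1.222]
force: [-0.6, -0.9, 1.0]
grip_width: 0.047
grip_force: 0.0
```

Emit:
apply_moves:
  plan: [0,0,0,0,0,0,0,0,0,0,0,0,0,0,0,0,0,0,0,0,0,0,0,0,0,0,0,0]
  hand: -1
  squeeze: 35

```text
time_s: 4.0
ee_pos: [0.4661, -0.2115, 0.0507]
eef_rot: [3.141, 0.0, 1.223]
force: [-0.3, -0.7, 4.4]
grip_width: 0.011
grip_force: 35.0
```

Run:
```python
from h import *
from station import monitor
go(monitor.get_obs(),(466,-211.5),1.227,51)
c=dict(np.load('pics/top.npz'))
print(ray(c,(221.95,222),.119), ray(c,(358,240),.036))
```

```text
t 4.0 ee [ 466.1 -211.5   50.7] rpy [3.1414 0.     1.2228] | shift tool [-0.  -0.1 -0.3] spin -0.0042 F [-0.3 -0.7  4.4] M [ 0.01  0.15 -0.02] g 0.0109906882331222 35.0011682510376
[0.50669994 0.16109348 0.119     ] [ 0.46181386 -0.2144968   0.036     ]
```

Emit:
apply_moves:
  plan: [0,0,10,0,0,0,-10,0,0,0,-15,0,0,0,-25,0,0,0,-35,0,0,0,-40,0,0,0,-35,0]

```text
time_s: 4.7
ee_pos: [0.4659, -0.2114, 0.2023]
eef_rot: [3.141, 0.0, 1.223]
force: [0.3, 0.3, -0.7]
grip_width: 0.0128
grip_force: 68.6
```

I put a mistaken 10 mm downward row at the start of that plan, so I'm checking how the key sits in the grip.

Run:
```python
from h import *
from station import monitor,camera
go(monitor.get_obs(),(466,-211.5),1.227,51)
c=camera('side');w=camera('wrist');t=camera('top')
R=cv2.Rodrigues(c['rvec'])[0];p=c['mtx']@(R@np.array([.466,-.2115,.19])+c['tvec'].ravel());u,v=(p[:2]/p[2]).astype(int);print(u,v)
np.savez('pics/s3.npz',**c)
a=c['image'][v-60:v+60,u-40:u+40,::-1];b=w['image'][200:360,180:380,::-1]
cv2.imwrite('pics/s3.png',np.hstack([cv2.resize(a,(400,600),interpolation=2),cv2.resize(b,(400,320))[np.r_[0:320,[0]*280]]]))
```

```text
t 4.7 ee [ 465.9 -211.4  202.3] rpy [3.1411 0.     1.2227] | shift tool [-1.000e-01  1.000e-01  1.513e+02] spin -0.0043 F [ 0.3  0.3 -0.7] M [-0.02 -0.05 -0.09] g 0.012830624094833652 68.64987708628178
320 140
```

View pics/s3.png

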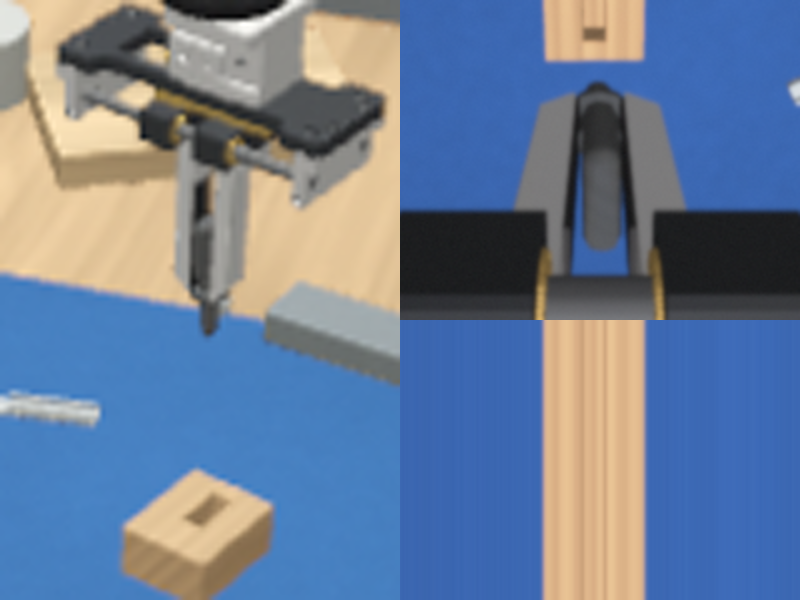

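The side crop shows the key slid up in the grip: the fingertips are at the collar, with only the shaft tip below them. I'll set it back in the stand and regrasp at the right height.

Emit:
apply_moves:
  plan: [0,0,40,0,0,0,35,0,0,0,15,0,0,0,15,0,0,0,15,0,0,0,10,0,0,0,10,0,0,0,5,0,0,0,2,0,0,0,0,0]

```text
time_s: 5.85
ee_pos: [0.466, -0.2115, 0.0535]
eef_rot: [3.142, 0.0, 1.223]
force: [0.1, -0.1, -0.9]
grip_width: 0.0127
grip_force: 68.7
```

Emit:
apply_moves:
  plan: [0,0,2,0,0,0,2,0,0,0,2,0,0,0,2,0,0,0,0,0]

```text
time_s: 6.35
ee_pos: [0.4659, -0.2114, 0.0452]
eef_rot: [-3.141, -0.0, 1.223]
force: [-0.0, -0.0, -1.5]
grip_width: 0.0129
grip_force: 68.7
```

Emit:
apply_moves:
  plan: [0,0,2,0,0,0,0,0,0,0,0,0,0,0,0,0,0,0,0,0]
  hand: -0.4

```text
time_s: 6.85
ee_pos: [0.4661, -0.2115, 0.0435]
eef_rot: [3.141, 0.0, 1.223]
force: [-0.2, -0.4, 0.3]
grip_width: 0.0282
grip_force: 0.0
```

Emit:
apply_moves:
  plan: [0,0,-20,0,0,0,-30,0,0,0,-27,0,0,0,0,0]
  hand: 0

```text
time_s: 7.25
ee_pos: [0.4674, -0.2122, 0.1239]
eef_rot: [3.136, 0.001, 1.223]
force: [-0.9, 0.3, -0.2]
grip_width: 0.047
grip_force: 0.0
```

Run:
```python
from h import *
from station import monitor,camera
c=camera('wrist')
P=cloud(c);z=P[...,2]
for h,lo,hi in((.036,.03,.039),(.088,.08,.096)):
    m=(z>lo)&(z<hi)&(np.hypot(P[...,0]-.466,P[...,1]+.212)<.06);rect(c,m,h,str(h))
    if h>.05: print(np.percentile(z[m],[5,50,95]))
go(monitor.get_obs(),(466,-211.5),1.227,51)
```

```text
0.036 ((465.72198486328125, -212.89981079101562), (77.46405029296875, 60.213706970214844), 70.43672180175781) [[424.0, -239.0], [481.0, -259.0], [507.0, -186.0], [450.0, -166.0]]
0.088 ((466.55560302734375, -211.1903839111328), (31.067678451538086, 9.302664756774902), 70.22998046875) [[457.0, -224.0], [466.0, -227.0], [476.0, -198.0], [467.0, -195.0]]
[0.08471109 0.08809625 0.08956481]
t 7.3 ee [ 466.6 -211.8  121.8] rpy [3.1386e+00 4.0000e-04 1.2228e+00] | shift tool [ 0.  -0.7 70.8] spin -0.0042 F [-0.2 -0.5 -1.3] M [-0.01 -0.03  0.05] g 0.04682720001024567 0.0
```

The key is seated as before (bow top at 88 mm). Regrasping.

Emit:
apply_moves:
  plan: [0,0,25,0,0,0,25,0,0,0,20,0,0,0,0,0,0,0,0,0]

```text
time_s: 7.8
ee_pos: [0.4658, -0.2113, 0.0502]
eef_rot: [-3.14, -0.0, 1.223]
force: [0.5, 0.6, 0.0]
grip_width: 0.0469
grip_force: 0.0
```

Emit:
apply_moves:
  plan: [0,0,0,0,0,0,0,0,0,0,0,0,0,0,0,0,0,0,0,0,0,0,0,0,0,0,0,0]
  hand: -1
  squeeze: 45

```text
time_s: 8.5
ee_pos: [0.4661, -0.2115, 0.0507]
eef_rot: [3.141, 0.0, 1.223]
force: [-0.7, 0.2, 3.0]
grip_width: 0.0104
grip_force: 45.0
```

Emit:
apply_moves:
  plan: [0,0,-10,0,0,0,-25,0,0,0,-40,0,0,0,-40,0,0,0,-35,0,0,0,0,0]

```text
time_s: 9.1
ee_pos: [0.4674, -0.2122, 0.2056]
eef_rot: [3.134, 0.001, 1.223]
force: [0.5, -0.1, -0.9]
grip_width: 0.0101
grip_force: 45.0
```

Emit:
apply_moves:
  plan: [20,-4,0,0,25,-5,0,0,29,-6,0,0,29,-6,0,0,29,-6,0,0,29,-6,0,0,29,-6,0,0,29,-6,0,0,29,-6,0,0,29,-6,0,0,29,-5,0,0,22,-2,0,0,0,0,0,-0.14,0,0,0,-0.14,0,0,0,-0.14,0,0,0,-0.145,0,0,0,0,0,0,0,0]

```text
time_s: 10.9
ee_pos: [0.5175, 0.1187, 0.2001]
eef_rot: [-3.141, -0.0, 1.783]
force: [0.9, 0.8, -0.4]
grip_width: 0.0102
grip_force: 45.0
```

Run:
```python
from h import *
from station import monitor,camera
c=camera('wrist');cv2.imwrite('pics/w4.png',c['image'][:,:,::-1]);np.savez('pics/w4.npz',**c)
P=cloud(c);z=P[...,2]
m=(z>.113)&(z<.125)&(np.hypot(P[...,0]-.505,P[...,1]-.17)<.09)
rect(c,m,.119,'lock');print(np.median(z[m]))
go(monitor.get_obs(),(508,162),1.788,134)
```

```text
lock ((505.6258239746094, 163.22744750976562), (72.28294372558594, 83.99581909179688), 12.562217712402344) [[461.0, 196.0], [479.0, 114.0], [550.0, 130.0], [532.0, 212.0]]
0.11996270866328795
t 10.95 ee [517.5 118.7 200.2] rpy [-3.1411 -0.      1.7836] | shift tool [44.4 -0.2 66.2] spin -0.0044 F [ 0.2 -0.4 -0.7] M [-0.03 -0.06  0.03] g 0.010533051860104845 44.999660812318325
```

View pics/w4.png

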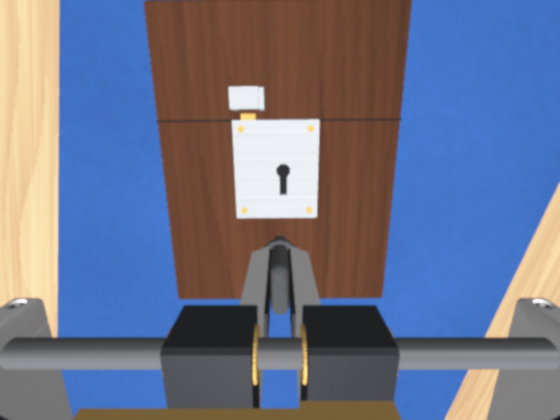

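The wrist view shows the keyhole's round end at about (283,170), with the slot going down to (283,192). Now its position from a dark mask.

Run:
```python
from h import *
c=dict(np.load('pics/w4.npz'));g=cv2.cvtColor(c['image'],cv2.COLOR_RGB2GRAY)
s=g[155:205,265:302];k=(s<100).astype(np.uint8)
ys,xs=np.nonzero(k);print(np.c_[np.unique(ys)+155,[xs[ys==y].min()+265 for y in np.unique(ys)],[xs[ys==y].max()+265 for y in np.unique(ys)]].tolist())
# round part: wide rows; slot axis: narrow rows
w=np.array([k[y].sum() for y in range(50)])
top=ys.min()+155;bot=ys.max()+155
a=ray(c,(xs.mean()+265,top-.5),.119);b=ray(c,(xs.mean()+265,bot+.5),.119)
print('extent',np.linalg.norm(a-b)*1000,'(want 27.5)',a,b)
d=(b-a)/np.linalg.norm(b-a);print('hole from top',(a+d*.006)*1000,'from bottom',(b-d*.0215)*1000,'-y dir yaw',np.degrees(np.arctan2(d[0],-d[1])))
# plate edges left/right yaw
m=(g>150)
L=[];Rr=[]
for y in range(130,210,4):
    r=np.nonzero(m[y,225:330])[0]+225
    L.append(ray(c,(r.min()-.5,y),.119)[:2]);Rr.append(ray(c,(r.max()+.5,y),.119)[:2])
for q in(L,Rr):
    v=cv2.fitLine(np.array(q,np.float32),cv2.DIST_HUBER,0,.001,.001).ravel();print(np.degrees(np.arctan2(v[0],-v[1]))%180)
# chest edges at lid
import itertools
br=(c['image'][...,2].astype(int)<c['image'][...,0])
for side in(0,1):
    q=[]
    for y in range(130,290,8):
        r=np.nonzero(br[y,120:440])[0]+120
        q.append(ray(c,((r.min()-.5) if side==0 else (r.max()+.5),y),.085)[:2])
    v=cv2.fitLine(np.array(q,np.float32),cv2.DIST_HUBER,0,.001,.001).ravel();print('chest',np.degrees(np.arctan2(v[0],-v[1]))%180,v)
```

```text
[[165, 281, 284], [166, 280, 286], [167, 279, 287], [168, 278, 288], [169, 277, 288], [170, 277, 288], [171, 278, 288], [172, 278, 288], [173, 278, 287], [174, 279, 286], [175, 280, 286], [176, 280, 285], [177, 281, 285], [178, 281, 285], [179, 281, 285], [180, 281, 285], [181, 281, 285], [182, 281, 285], [183, 281, 285], [184, 281, 285], [185, 281, 285], [186, 281, 285], [187, 281, 285], [188, 281, 285], [189, 281, 285], [190, 281, 285], [191, 281, 285], [192, 281, 285]]
extent 24.569024928553706 (want 27.5) [0.51036829 0.16980938 0.119     ] [0.51561844 0.14580786 0.119     ]
hole from top [511.65042795 163.94796917 119.        ] from bottom [511.02410851 166.81124331 119.        ] -y dir yaw 12.33867138369936
12.761583
12.576138
chest 12.558886 [ 0.21744287 -0.976073    0.40812597  0.09370381]
chest 12.648634 [ 0.21897154 -0.97573125  0.6269623   0.14573124]
```

Emit:
apply_moves:
  plan: [16,1.3,0,-0.007,16,1.3,0,0,14.8,1.2,0,0,0,0,10,0,0,0,10,0,0,0,10,0,0,0,3,0,0,0,0,0]

```text
time_s: 11.75
ee_pos: [0.511, 0.1647, 0.1667]
eef_rot: [-3.14, 0.0, 1.794]
force: [0.0, 0.2, -0.0]
grip_width: 0.0106
grip_force: 45.0
```

Run:
```python
from h import *
from station import monitor,camera
go(monitor.get_obs(),(511.3,165.3),1.791,134)
c=camera('wrist');w=c['image'][130:330,190:370,::-1];s=camera('side')
p=s['mtx']@(cv2.Rodrigues(s['rvec'])[0]@np.array([.5113,.1653,.14])+s['tvec'].ravel());u,v=(p[:2]/p[2]).astype(int);print(u,v)
cv2.imwrite('pics/w5.png',np.hstack([cv2.resize(w,(400,444),interpolation=2),cv2.resize(s['image'][v-45:v+44,u-40:u+40,::-1],(400,444),interpolation=2)]))
```

```text
t 11.75 ee [511.  164.7 166.7] rpy [-3.1404  0.      1.794 ] | shift tool [ 0.5  0.5 32.7] spin 0.003 F [ 0.   0.2 -0. ] M [-0.01 -0.16 -0.03] g 0.01056077859172143 44.999536983668804
260 233
```

View pics/w5.png

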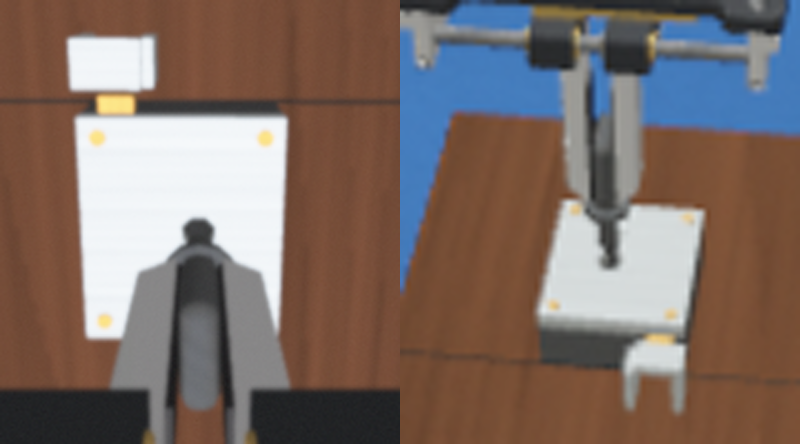

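Both crops show the tip right over the hole, centred at about column 199 in the left crop. I'll feel downward.

Emit:
apply_moves:
  plan: [0.3,0.2,2,0,0,0,2,0,0,0,1,0,0,0,1,0,0,0,0,0]

```text
time_s: 12.35
ee_pos: [0.5112, 0.1655, 0.1613]
eef_rot: [-3.141, -0.0, 1.795]
force: [0.3, -0.4, -0.8]
grip_width: 0.0102
grip_force: 45.0
```

Emit:
apply_moves:
  plan: [0,0,1,0,0,0,1,0,0,0,0,0]

```text
time_s: 12.65
ee_pos: [0.5112, 0.1655, 0.1593]
eef_rot: [-3.141, -0.0, 1.795]
force: [-0.3, 0.1, -0.6]
grip_width: 0.0102
grip_force: 45.0
```

Emit:
apply_moves:
  plan: [0,0,1,0,0,0,1,0,0,0,0,0]

```text
time_s: 12.95
ee_pos: [0.5112, 0.1655, 0.1573]
eef_rot: [-3.141, 0.0, 1.795]
force: [-1.0, 0.6, -0.9]
grip_width: 0.0103
grip_force: 45.0
```

Emit:
apply_moves:
  plan: [0,0,1,0,0,0,0,0]

```text
time_s: 13.15
ee_pos: [0.5112, 0.1655, 0.1563]
eef_rot: [-3.141, -0.0, 1.795]
force: [0.0, -0.5, -0.5]
grip_width: 0.0104
grip_force: 45.0
```

Emit:
apply_moves:
  plan: [0,0,1,0,0,0,0,0]

```text
time_s: 13.35
ee_pos: [0.5112, 0.1655, 0.1553]
eef_rot: [-3.141, -0.0, 1.795]
force: [-0.7, 0.7, -1.0]
grip_width: 0.0104
grip_force: 45.0
```

Emit:
apply_moves:
  plan: [0,0,1,0,0,0,1,0,0,0,0,0]

```text
time_s: 13.65
ee_pos: [0.5112, 0.1655, 0.1533]
eef_rot: [-3.141, 0.0, 1.795]
force: [-0.2, -0.1, -1.0]
grip_width: 0.0103
grip_force: 45.0
```

Emit:
apply_moves:
  plan: [0,0,1,0,0,0,1,0,0,0,0,0]

```text
time_s: 13.95
ee_pos: [0.5112, 0.1655, 0.1513]
eef_rot: [-3.141, -0.0, 1.795]
force: [-0.3, 0.2, -1.6]
grip_width: 0.0101
grip_force: 45.0
```

Emit:
apply_moves:
  plan: [0,0,1,0,0,0,1,0,0,0,0,0]

```text
time_s: 14.25
ee_pos: [0.5112, 0.1655, 0.1493]
eef_rot: [-3.141, 0.0, 1.795]
force: [-1.2, 0.3, -1.9]
grip_width: 0.0107
grip_force: 45.0
```

Emit:
apply_moves:
  plan: [0,0,2,0,0,0,2,0,0,0,0,0]

```text
time_s: 14.55
ee_pos: [0.5112, 0.1655, 0.1451]
eef_rot: [-3.141, 0.0, 1.795]
force: [0.2, 0.1, -0.9]
grip_width: 0.0102
grip_force: 45.0
```

Emit:
apply_moves:
  plan: [0,0,2,0,0,0,2,0,0,0,0,0]

```text
time_s: 14.85
ee_pos: [0.5112, 0.1655, 0.1411]
eef_rot: [-3.141, 0.0, 1.795]
force: [-0.7, 0.1, -1.4]
grip_width: 0.0101
grip_force: 45.0
```

Emit:
apply_moves:
  plan: [0,0,2,0,0,0,2,0,0,0,0,0]

```text
time_s: 15.15
ee_pos: [0.5112, 0.1655, 0.1371]
eef_rot: [-3.141, 0.0, 1.795]
force: [-0.3, -0.8, -0.9]
grip_width: 0.0105
grip_force: 45.0
```

Emit:
apply_moves:
  plan: [0,0,1,0,0,0,1,0,0,0,0,0]

```text
time_s: 15.45
ee_pos: [0.5112, 0.1655, 0.1353]
eef_rot: [-3.142, -0.0, 1.795]
force: [-1.0, -0.6, -2.0]
grip_width: 0.0107
grip_force: 45.0
```

Emit:
apply_moves:
  plan: [0,0,0.7,0,0,0,0,0]

```text
time_s: 15.65
ee_pos: [0.5113, 0.1655, 0.1347]
eef_rot: [3.142, -0.0, 1.795]
force: [0.5, 0.2, -1.3]
grip_width: 0.0105
grip_force: 45.0
```

Emit:
apply_moves:
  plan: [0,0,0.5,0,0,0,0,0]

```text
time_s: 15.85
ee_pos: [0.5112, 0.1656, 0.1342]
eef_rot: [3.142, 0.0, 1.795]
force: [-1.2, 1.3, -1.1]
grip_width: 0.0103
grip_force: 45.0
```

Emit:
apply_moves:
  plan: [0,0,0.4,0,0,0,0,0]

```text
time_s: 16.05
ee_pos: [0.5112, 0.1656, 0.1339]
eef_rot: [3.142, -0.0, 1.795]
force: [-1.5, 0.9, 0.2]
grip_width: 0.0098
grip_force: 45.0
```

Emit:
apply_moves:
  plan: [0,0,0.4,0,0,0,0,0]

```text
time_s: 16.25
ee_pos: [0.5113, 0.1657, 0.1337]
eef_rot: [3.141, -0.0, 1.795]
force: [-1.9, 0.9, 3.5]
grip_width: 0.0106
grip_force: 45.0
```

Run:
```python
from h import *
from station import monitor
go(monitor.get_obs(),(511.2,165.5),1.79,133.8)
```

```text
t 16.25 ee [511.3 165.7 133.7] rpy [ 3.1413e+00 -2.0000e-04  1.7948e+00] | shift tool [-0.1 -0.1 -0.1] spin 0.0048 F [-1.9  0.9  3.5] M [ 0.17  0.43 -0.01] g 0.010640515638499307 45.008264780044556
```

Seated: 3.5 N upward at the expected height. Now turning clockwise.

Emit:
apply_moves:
  plan: [0,0,-0.2,0.05,0,0,0,0.1,0,0,0,0.1,0,0,0,0.1,0,0,0,0.1,0,0,0,0.1,0,0,0,0.1,0,0,0,0]

```text
time_s: 17.05
ee_pos: [0.5114, 0.1655, 0.1337]
eef_rot: [3.141, -0.0, 1.143]
force: [0.4, -1.1, 0.7]
grip_width: 0.0105
grip_force: 45.0
```

```bash
cat > r.py <<'E'
from h import *
from station import monitor
go(monitor.get_obs(),(511.2,165.5),1.79,133.8)
E
python3 r.py
```

```text
t 17.05 ee [511.4 165.5 133.7] rpy [ 3.1411e+00 -1.0000e-04  1.1432e+00] | shift tool [-0.1 -0.2 -0.1] spin -0.6468 F [ 0.4 -1.1  0.7] M [-0.06 -0.15 -0.02] g 0.010464630133452564 45.0018460303545
```

Emit:
apply_moves:
  plan: [0,0,0,0.08,0,0,0,0.08,0,0,0,0.08,0,0,0,0.08,0,0,0,0]

```text
time_s: 17.55
ee_pos: [0.5119, 0.1652, 0.1338]
eef_rot: [3.14, -0.001, 0.825]
force: [3.9, -2.3, -1.0]
grip_width: 0.0107
grip_force: 45.0
```

```bash
python3 r.py
```

```text
t 17.55 ee [511.9 165.2 133.8] rpy [ 3.140e+00 -1.000e-03  8.254e-01] | shift tool [-0.3 -0.7 -0. ] spin -0.9646 F [ 3.9 -2.3 -1. ] M [-0.28 -1.07  0.07] g 0.010677164406627226 45.035971719771624
```

Emit:
apply_moves:
  plan: [0,0,0,0.07,0,0,0,0.07,0,0,0,0.07,0,0,0,0]

```text
time_s: 17.95
ee_pos: [0.5121, 0.1652, 0.134]
eef_rot: [3.14, -0.002, 0.616]
force: [4.6, -1.4, -0.2]
grip_width: 0.01
grip_force: 45.0
```

```bash
python3 r.py
```

```text
t 17.95 ee [512.1 165.2 134. ] rpy [ 3.1401e+00 -1.6000e-03  6.1610e-01] | shift tool [-0.6 -0.7  0.2] spin -1.1739 F [ 4.6 -1.4 -0.2] M [-0.38 -1.15  0.1 ] g 0.010039752419706376 45.03255369141698
```

Emit:
apply_moves:
  plan: [0,0,0,0.05,0,0,0,0.05,0,0,0,0]

```text
time_s: 18.25
ee_pos: [0.5119, 0.1652, 0.1339]
eef_rot: [3.14, -0.001, 0.517]
force: [4.0, -1.9, -0.2]
grip_width: 0.0103
grip_force: 45.0
```

```bash
python3 r.py
```

```text
t 18.25 ee [511.9 165.2 133.9] rpy [ 3.1405e+00 -1.3000e-03  5.1700e-01] | shift tool [-0.5 -0.6  0.1] spin -1.273 F [ 4.  -1.9 -0.2] M [-0.48 -0.9   0.08] g 0.010318436494089225 45.02647189423442
```

Emit:
apply_moves:
  plan: [0,0,0,0.04,0,0,0,0.03,0,0,0,0]

```text
time_s: 18.55
ee_pos: [0.5116, 0.1653, 0.1338]
eef_rot: [3.141, -0.001, 0.447]
force: [4.2, -2.1, 0.0]
grip_width: 0.0108
grip_force: 45.0
```

```bash
python3 r.py
```

```text
t 18.55 ee [511.6 165.3 133.8] rpy [ 3.1409e+00 -8.0000e-04  4.4750e-01] | shift tool [-0.3 -0.4  0. ] spin -1.3425 F [ 4.2 -2.1  0. ] M [-0.61 -0.96  0.07] g 0.01082374957928733 45.02766919322312
```

Emit:
apply_moves:
  plan: [0,0,0,0.03,0,0,0,0.02,0,0,0,0]

```text
time_s: 18.85
ee_pos: [0.5115, 0.1654, 0.1338]
eef_rot: [3.141, -0.0, 0.396]
force: [4.3, -2.2, 1.2]
grip_width: 0.0104
grip_force: 45.0
```

```bash
python3 r.py
```

```text
t 18.85 ee [511.5 165.4 133.8] rpy [ 3.1412e+00 -4.0000e-04  3.9610e-01] | shift tool [-0.2 -0.2 -0. ] spin -1.3939 F [ 4.3 -2.2  1.2] M [-0.69 -0.88  0.04] g 0.010375870446404504 45.02400113269687
```

Emit:
apply_moves:
  plan: [0,0,0,0.03,0,0,0,0]

```text
time_s: 19.05
ee_pos: [0.5114, 0.1654, 0.1337]
eef_rot: [3.141, -0.0, 0.366]
force: [3.8, -3.3, 1.7]
grip_width: 0.0104
grip_force: 45.0
```

```bash
python3 r.py
```

```text
t 19.05 ee [511.4 165.4 133.7] rpy [ 3.1412e+00 -2.0000e-04  3.6580e-01] | shift tool [-0.1 -0.2 -0.1] spin -1.4242 F [ 3.8 -3.3  1.7] M [-0.81 -0.91  0.09] g 0.010351412838791405 45.024675177410245
```

Emit:
apply_moves:
  plan: [0,0,0,0.03,0,0,0,0]

```text
time_s: 19.25
ee_pos: [0.5115, 0.1651, 0.1338]
eef_rot: [3.141, -0.0, 0.336]
force: [3.5, -4.8, 0.3]
grip_width: 0.0108
grip_force: 45.0
```

```bash
python3 r.py
```

```text
t 19.25 ee [511.5 165.1 133.8] rpy [ 3.1407e+00 -3.0000e-04  3.3580e-01] | shift tool [-0.2 -0.4  0. ] spin -1.4542 F [ 3.5 -4.8  0.3] M [-1.19 -0.97  0.15] g 0.01082790760233238 45.03644870594144
```

Emit:
apply_moves:
  plan: [0,0,0,0.03,0,0,0,0]

```text
time_s: 19.45
ee_pos: [0.5115, 0.1649, 0.1338]
eef_rot: [3.14, -0.0, 0.306]
force: [4.6, -6.1, 1.0]
grip_width: 0.0106
grip_force: 45.1
```

```bash
python3 r.py
```

```text
t 19.45 ee [511.5 164.9 133.8] rpy [ 3.1403e+00 -3.0000e-04  3.0580e-01] | shift tool [-0.1 -0.7 -0. ] spin -1.4842 F [ 4.6 -6.1  1. ] M [-1.5  -1.05  0.12] g 0.010608122810155697 45.05366984235209
```

Emit:
apply_moves:
  plan: [0,0,0,0.03,0,0,0,0]

```text
time_s: 19.65
ee_pos: [0.5116, 0.1647, 0.1338]
eef_rot: [3.14, -0.0, 0.276]
force: [5.2, -8.4, 1.6]
grip_width: 0.0104
grip_force: 45.1
```

```bash
python3 r.py
```

```text
t 19.65 ee [511.6 164.7 133.8] rpy [ 3.1399e+00 -3.0000e-04  2.7580e-01] | shift tool [-0.2 -0.9 -0. ] spin -1.5142 F [ 5.2 -8.4  1.6] M [-1.91 -1.17  0.07] g 0.010366639977289942 45.07744600181468
```

Emit:
apply_moves:
  plan: [0,0,0,0.03,0,0,0,0]

```text
time_s: 19.85
ee_pos: [0.5116, 0.1644, 0.1338]
eef_rot: [3.139, -0.0, 0.246]
force: [5.6, -9.7, 0.7]
grip_width: 0.0108
grip_force: 45.1
```

```bash
python3 r.py
```

```text
t 19.85 ee [511.6 164.4 133.8] rpy [ 3.1394e+00 -3.0000e-04  2.4580e-01] | shift tool [-0.2 -1.1 -0. ] spin -1.5442 F [ 5.6 -9.7  0.7] M [-2.27 -1.17  0.2 ] g 0.010810722012089047 45.110344626009464
```

The reaction has risen to about 11 N along the bolt, against about 3 N to slide it, so this should be the stop. I'll check by eye.

Run:
```python
from h import *
from station import camera
w=camera('side');np.savez('pics/s6.npz',**w);o=dict(np.load('pics/side.npz'))
t=camera('top');o2=dict(np.load('pics/top.npz'))
r=lambda c,a,b,k:cv2.resize(c['image'][b:b+k,a:a+k,::-1],(290,290),interpolation=2)
cv2.imwrite('pics/b6.png',np.vstack([np.hstack([r(o,245,235,50),r(w,245,235,50)]),np.hstack([r(o2,190,215,36),r(t,190,215,36)])]))
```

```text
(no output)
```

View pics/b6.png

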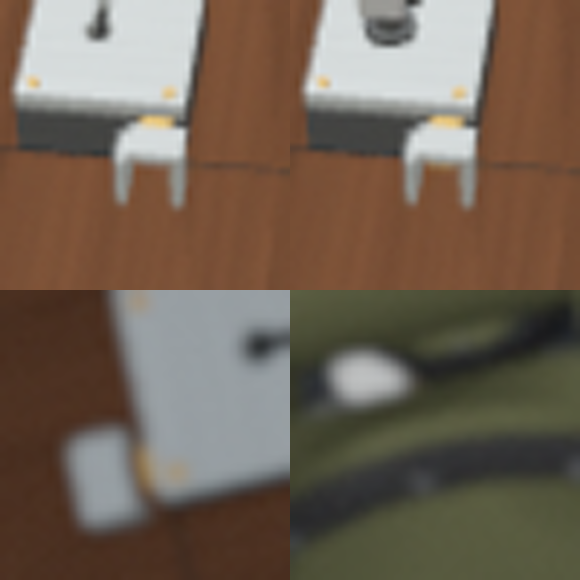

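The new side crop shows brass now visible through the keeper at about (440,165), which was not there before, so the bolt is out. Turning back home.

Emit:
apply_moves:
  plan: [0,0,0,-0.05,0,0,0,-0.1,0,0,0,-0.1,0,0,0,-0.1,0,0,0,-0.1,0,0,0,-0.1,0,0,0,-0.1,0,0,0,-0.1,0,0,0,-0.1,0,0,0,-0.1,0,0,0,-0.1,0,0,0,-0.1,0,0,0,-0.1,0,0,0,-0.1,0,0,0,-0.05,0,0,0,0]

```text
time_s: 21.55
ee_pos: [0.5108, 0.1659, 0.1337]
eef_rot: [-3.141, -0.001, 1.647]
force: [-0.2, 1.9, 2.6]
grip_width: 0.0102
grip_force: 45.0
```

```bash
python3 r.py
```

```text
t 21.55 ee [510.8 165.9 133.7] rpy [-3.1407e+00 -6.0000e-04  1.6473e+00] | shift tool [-0.4  0.3 -0.1] spin -0.1427 F [-0.2  1.9  2.6] M [ 0.12  0.08 -0.02] g 0.010175390503783839 45.00134367495775
```

Emit:
apply_moves:
  plan: [0,0,0,-0.04,0,0,0,-0.04,0,0,0,0]

```text
time_s: 21.85
ee_pos: [0.511, 0.1658, 0.1337]
eef_rot: [-3.141, -0.0, 1.725]
force: [-1.4, 0.3, 3.1]
grip_width: 0.0103
grip_force: 45.0
```

```bash
python3 r.py
```

```text
t 21.85 ee [511.  165.8 133.7] rpy [-3.1410e+00 -4.0000e-04  1.7249e+00] | shift tool [-0.3  0.2 -0.1] spin -0.0651 F [-1.4  0.3  3.1] M [0.11 0.14 0.  ] g 0.010293165357057474 45.00118765980005
```

Emit:
apply_moves:
  plan: [0,0,0,-0.04,0,0,0,0]

```text
time_s: 22.05
ee_pos: [0.5111, 0.1657, 0.1337]
eef_rot: [-3.141, -0.0, 1.764]
force: [-1.3, 0.7, 3.5]
grip_width: 0.0102
grip_force: 45.0
```

```bash
python3 r.py
```

```text
t 22.05 ee [511.1 165.7 133.7] rpy [-3.1412e+00 -3.0000e-04  1.7641e+00] | shift tool [-0.2  0.1 -0.1] spin -0.0259 F [-1.3  0.7  3.5] M [0.14 0.15 0.  ] g 0.010219293613786783 45.001157373189926
```

Now the last 0.028 rad to the entry yaw, then lifting gently.

Emit:
apply_moves:
  plan: [0,0,0,-0.028,0,0,0,0,0,0,0,0]

```text
time_s: 22.35
ee_pos: [0.5111, 0.1656, 0.1337]
eef_rot: [-3.141, -0.0, 1.792]
force: [-2.1, 0.6, 4.7]
grip_width: 0.0104
grip_force: 45.0
```

```bash
python3 r.py
```

```text
t 22.35 ee [511.1 165.6 133.7] rpy [-3.1413e+00 -1.0000e-04  1.7922e+00] | shift tool [-0.1  0.1 -0.1] spin 0.0022 F [-2.1  0.6  4.7] M [ 0.12  0.38 -0.03] g 0.010439740460276497 45.00147074460983
```

Emit:
apply_moves:
  plan: [0,0,-1,0,0,0,-1,0,0,0,-2,0,0,0,0,0]

```text
time_s: 22.75
ee_pos: [0.5112, 0.1655, 0.1377]
eef_rot: [-3.141, 0.0, 1.793]
force: [-1.4, 0.4, 0.0]
grip_width: 0.0102
grip_force: 45.0
```

Emit:
apply_moves:
  plan: [0,0,-2,0,0,0,-2,0,0,0,0,0]

```text
time_s: 23.05
ee_pos: [0.5113, 0.1655, 0.1419]
eef_rot: [3.141, -0.0, 1.793]
force: [-2.1, -1.1, -0.1]
grip_width: 0.0105
grip_force: 45.0
```

Emit:
apply_moves:
  plan: [0,0,-2,0,0,0,-2,0,0,0,0,0]

```text
time_s: 23.35
ee_pos: [0.5113, 0.1656, 0.1459]
eef_rot: [3.141, -0.0, 1.793]
force: [-1.0, 0.3, -0.6]
grip_width: 0.0104
grip_force: 45.0
```

Coming out freely. I'll continue to clear the lock.

Emit:
apply_moves:
  plan: [0,0,-3,0,0,0,-3,0,0,0,-3,0,0,0,-3,0,0,0,-5,0,0,0,-8,0,0,0,-15,0,0,0,-15,0,0,0,0,0,0,0,0,0]

```text
time_s: 24.35
ee_pos: [0.5112, 0.1655, 0.2006]
eef_rot: [3.141, 0.0, 1.793]
force: [0.1, -0.3, -0.5]
grip_width: 0.0101
grip_force: 45.0
```

Run:
```python
from h import *
from station import monitor
go(monitor.get_obs(),(466.1,-211.5),1.223,51)
```

```text
t 24.35 ee [511.2 165.5 200.6] rpy [3.1413 0.     1.7928] | shift tool [-357.8 -127.   149.6] spin 0.5698 F [ 0.1 -0.3 -0.5] M [-0.01 -0.14  0.06] g 0.010111253673053502 45.00116653740406
```

Emit:
apply_moves:
  plan: [-15,-5,0,0,-25,-9,0,0,-27,-9.5,0,0,-27,-9.5,0,0,-27,-9.5,0,0,-27,-9.5,0,0,-27,-9.5,0,0,-27,-9.5,0,0,-27,-9.5,0,0,-27,-9.5,0,0,-27,-9.5,0,0,-27,-9.5,0,0,-25,-9,0,0,-22.8,-9,0,0,0,0,0,0.143,0,0,0,0.143,0,0,0,0.143,0,0,0,0.141,0,0,0,0,0,0,0,0]

```text
time_s: 26.35
ee_pos: [0.4656, -0.2117, 0.2002]
eef_rot: [-3.141, -0.0, 1.227]
force: [-0.3, 0.0, -1.5]
grip_width: 0.0107
grip_force: 45.0
```

Run:
```python
from h import *
from station import monitor
go(monitor.get_obs(),(466.1,-211.5),1.223,51)
```

```text
t 26.35 ee [ 465.6 -211.7  200.2] rpy [-3.1408e+00 -1.0000e-04  1.2267e+00] | shift tool [  0.4   0.4 149.2] spin 0.0037 F [-0.3  0.  -1.5] M [-0.07 -0.03  0.01] g 0.010706626547441016 45.00128980726004
```

Emit:
apply_moves:
  plan: [0.4,0.4,20,0.003,0,0,35,0,0,0,35,0,0,0,20,0,0,0,8,0,0,0,0,0]

```text
time_s: 26.95
ee_pos: [0.4663, -0.2112, 0.0821]
eef_rot: [-3.14, -0.0, 1.222]
force: [0.2, -0.6, -0.3]
grip_width: 0.0105
grip_force: 45.0
```

Emit:
apply_moves:
  plan: [0,0,2,0,0,0,2,0,0,0,2,0,0,0,2,0,0,0,0,0]

```text
time_s: 27.45
ee_pos: [0.4666, -0.2112, 0.0746]
eef_rot: [-3.142, -0.0, 1.22]
force: [-0.5, -0.1, -1.1]
grip_width: 0.0106
grip_force: 45.0
```

Emit:
apply_moves:
  plan: [0,0,3,0,0,0,3,0,0,0,3,0,0,0,2,0,0,0,0,0]

```text
time_s: 27.95
ee_pos: [0.4665, -0.2111, 0.0633]
eef_rot: [-3.141, -0.0, 1.22]
force: [0.8, -0.3, -0.9]
grip_width: 0.0101
grip_force: 45.0
```

Emit:
apply_moves:
  plan: [0,0,3,0,0,0,3,0,0,0,3,0,0,0,1,0,0,0,0,0]

```text
time_s: 28.45
ee_pos: [0.4666, -0.2112, 0.0534]
eef_rot: [-3.141, -0.0, 1.22]
force: [0.7, 0.3, -2.0]
grip_width: 0.0102
grip_force: 45.0
```

Emit:
apply_moves:
  plan: [0,0,1,0,0,0,1,0,0,0,0.5,0,0,0,0,0]

```text
time_s: 28.85
ee_pos: [0.4666, -0.2112, 0.0511]
eef_rot: [-3.142, -0.0, 1.22]
force: [0.2, -0.6, -0.8]
grip_width: 0.0101
grip_force: 45.0
```

Emit:
apply_moves:
  plan: [0,0,0.3,0,0,0,0,0]

```text
time_s: 29.05
ee_pos: [0.4667, -0.2112, 0.0509]
eef_rot: [3.142, 0.0, 1.22]
force: [0.2, -0.4, -0.9]
grip_width: 0.0104
grip_force: 45.0
```

Emit:
apply_moves:
  plan: [0,0,0,0,0,0,0,0,0,0,0,0,0,0,0,0,0,0,0,0,0,0,0,0]
  hand: -0.2

```text
time_s: 29.65
ee_pos: [0.4667, -0.2112, 0.0509]
eef_rot: [3.142, 0.0, 1.22]
force: [0.2, -0.6, 0.1]
grip_width: 0.0377
grip_force: 0.0
```

Emit:
apply_moves:
  plan: [0,0,-5,0,0,0,-10,0,0,0,-25,0,0,0,-30,0,0,0,0,0,0,0,0,0]

```text
time_s: 30.25
ee_pos: [0.4669, -0.2113, 0.1217]
eef_rot: [3.14, 0.0, 1.22]
force: [0.2, -0.9, 0.4]
grip_width: 0.0377
grip_force: 0.0
```

Run:
```python
from h import *
from station import monitor,camera
c=camera('wrist');P=cloud(c);z=P[...,2]
for h,lo,hi in((.036,.03,.039),(.088,.08,.096)):
    m=(z>lo)&(z<hi)&(np.hypot(P[...,0]-.466,P[...,1]+.212)<.06);rect(c,m,h,str(h))
    if h>.05: print(np.percentile(z[m],[5,50,95]))
s=camera('side')
cv2.imwrite('pics/f.png',np.hstack([cv2.resize(c['image'][130:310,200:360,::-1],(400,450)),cv2.resize(s['image'][155:245,240:320,::-1][-1::-1][::-1],(400,450))]))
s2=cv2.resize(s['image'][160:280,240:340,::-1],(400,480));cv2.imwrite('pics/f.png',np.hstack([cv2.resize(c['image'][130:310,200:350,::-1],(400,480)),s2]))
go(monitor.get_obs(),(466,-211.5),1.22,51)
```

```text
0.036 ((465.7538146972656, -212.80133056640625), (77.67234802246094, 60.21854019165039), 70.44799041748047) [[424.0, -239.0], [481.0, -259.0], [507.0, -186.0], [450.0, -166.0]]
0.088 ((467.38580322265625, -210.76365661621094), (30.800457000732422, 9.228788375854492), 69.81427764892578) [[458.0, -224.0], [466.0, -227.0], [477.0, -198.0], [468.0, -195.0]]
[0.08467413 0.088054   0.08954734]
t 30.35 ee [ 466.3 -211.   120.3] rpy [-3.1406e+00 -1.0000e-04  1.2199e+00] | shift tool [-0.6 -0.1 69.3] spin -0.0001 F [ 0.3 -1.  -1. ] M [-0.01 -0.03  0.05] g 0.037739901923359104 0.0
```

View pics/f.png

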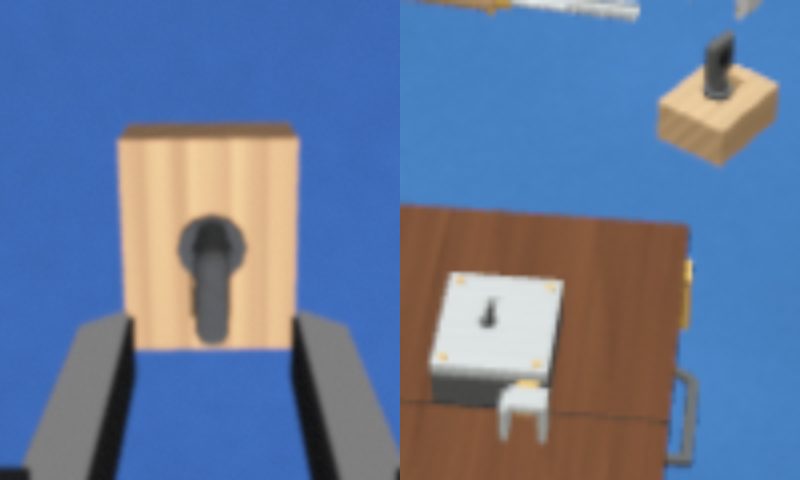

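The key stands fully down and upright in its stand (bow top at 88 mm), and the hand is clear.

```bash
python3 -c "
from station import ctrl
print(ctrl.hand_in())"
```

```text
the job is handed in; nothing more can be done
None
```

The key was turned to its stop, brought home and is back fully down in its stand with the gripper clear; the job is handed in at about 30 s with no verdict returned. The bolt showed in its keeper at the stop, lock forces stayed near 11 N or less, and a mistaken downward press while gripping the key in its stand cost one regrasp.

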